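# Push the battery row home in the charger

### The job

Stand the four block batteries near the charger (not the spare at the back) upright in one straight, closed-up row, narrow end to narrow end, on the worktop in line with the charger's lane and still wholly in front of its funnel. Then push the whole row from behind as one block, without letting it buckle or leave a battery behind, along under the clear hood until the first battery is hard against the end stop. Last, turn the brass wing nut clockwise so that its keeper bar lies fully across the lane behind the last battery; knock no battery over and leave the other things where they are.

Things in the scene. Friction and masses are not known exactly. Their poses are not given: they have to be found in the camera images.
- charger: grey charger fixed on the worktop. Origin on the worktop in the middle of the lane's mouth; +x = direction of pushing, z up. Straight side walls 12 mm either side of the x axis from x = 0 to the end stop at x = 96 mm, clear hood above (underside 56 mm high). In front a funnel of 20 mm high walls, half-width 12 mm at x = 0 to 38 mm at x = -30 mm. White housing 80 mm wide, 66 mm high behind the stop.
- end_stop (a point): the face of the end stop, in the middle of the lane (charger x = 96 mm, y = 0), 22 mm above the worktop. Four batteries (106 mm) hard against it reach back to charger x = -10 mm, so the last one still stands 10 mm out in the funnel, where a pusher can reach it
- keeper (a joint): wing nut and keeper bar turn together on an upright post at charger x = -17.5, y = -50 mm. Rad: 0 = closed (bar square across the lane along charger +y, inner face 3.5 mm behind a home row), growing anticlockwise seen from above to 1.6 = open (bar to charger -x). Friction 0.04 N m, stays where left; starts open, 1.3 to 1.5.
- wing_nut (a point): centre of the brass wings, on the nut's axis, 46 mm above the worktop. The wings are a plate 9 mm thick, 36 mm long, 20 mm high (36 to 56 mm), lying along the keeper bar; pinch it across the 9 mm. The point's y axis points along the bar, from the nut towards its tip.
- keeper_tip (a point): end of the steel keeper bar, 60 mm from the nut's axis; the bar is 8 mm thick and lies 23 to 31 mm above the worktop, above the funnel walls and below a battery's top
- battery_1: upright dark blue block battery with a gold band and two terminals on top, a box 18 (x) x 26.5 (y) x 44 mm high (47 over the terminals); origin at the centre of its underside, x across its broad faces, y across its narrow ends. The four are alike, about 46 g each; a fifth far at the back of the worktop is no part of the job. It starts roughly in line before the charger's mouth, askew.
- battery_2: upright dark blue block battery with a gold band and two terminals on top, a box 18 (x) x 26.5 (y) x 44 mm high (47 over the terminals); origin at the centre of its underside, x across its broad faces, y across its narrow ends. The four are alike, about 46 g each; a fifth far at the back of the worktop is no part of the job. It starts roughly in line before the charger's mouth, askew.
- battery_3: upright dark blue block battery with a gold band and two terminals on top, a box 18 (x) x 26.5 (y) x 44 mm high (47 over the terminals); origin at the centre of its underside, x across its broad faces, y across its narrow ends. The four are alike, about 46 g each; a fifth far at the back of the worktop is no part of the job. It starts away from the row.
- battery_4: upright dark blue block battery with a gold band and two terminals on top, a box 18 (x) x 26.5 (y) x 44 mm high (47 over the terminals); origin at the centre of its underside, x across its broad faces, y across its narrow ends. The four are alike, about 46 g each; a fifth far at the back of the worktop is no part of the job. It starts away from the row.
- beaker: glass beaker, 80 mm across, 95 mm high; bystander; origin at the centre of its underside
- dropper_bottle: brown dropper bottle, 33 mm across, 102 mm high; bystander; origin under its centre
- red_stopper: red rubber stopper, 36 mm across, 30 mm high; bystander; origin under its centre
- tea_light: tea light in an aluminium cup, 39 mm across, 17 mm high; bystander; origin under its centre
- match_box: yellow matchbox, 36 x 54 x 15 mm; bystander; origin under its centre
- rubber_eraser: blue and white eraser, 21 x 44 x 12 mm; bystander; origin under its centre
Not all that is in view belongs to the job. Leave any green look-alike of the battery_4 alone.

How it is judged:
On the way, in this order (a step that is already met when the one before it is completed fails the run):
1. all four batteries stand upright in one straight row in front of the funnel, in line with the lane (8 mm, 10 degrees), with no more than about 12 mm of gaps in all (x of battery_1 in the frame of charger between -0.3 and -0.043 m and y of battery_1 in the frame of charger between -0.008 and 0.008 m and angle between the y axis of each of battery_1, battery_2, battery_3, battery_4 and the x axis of charger, either way round below 0.17 rad and angle between each of battery_1, battery_2, battery_3, battery_4's own z axis and vertical below 0.1 rad and z of each of battery_1, battery_2, battery_3, battery_4 in the frame of charger below 0.006 m and x of battery_2 in the frame of charger between -0.3 and -0.043 m and y of battery_2 in the frame of charger between -0.008 and 0.008 m and x of battery_3 in the frame of charger between -0.3 and -0.043 m and y of battery_3 in the frame of charger between -0.008 and 0.008 m and x of battery_4 in the frame of charger between -0.3 and -0.043 m and y of battery_4 in the frame of charger between -0.008 and 0.008 m and horizontal distance between battery_1 and battery_2 below 0.092 m and horizontal distance between each of battery_1, battery_2 and battery_3 below 0.092 m and horizontal distance between each of battery_1, battery_2, battery_3 and battery_4 below 0.092 m), for 0.2 s.
2. the whole row is home in the lane, keeper still open (x of battery_1 in the frame of charger between -0.0003 and 0.096 m and y of battery_1 in the frame of charger between -0.008 and 0.008 m and angle between each of battery_1, battery_2, battery_3, battery_4's own z axis and vertical below 0.1 rad and z of each of battery_1, battery_2, battery_3, battery_4 in the frame of charger below 0.006 m and x of battery_2 in the frame of charger between -0.0003 and 0.096 m and y of battery_2 in the frame of charger between -0.008 and 0.008 m and x of battery_3 in the frame of charger between -0.0003 and 0.096 m and y of battery_3 in the frame of charger between -0.008 and 0.008 m and x of battery_4 in the frame of charger between -0.0003 and 0.096 m and y of battery_4 in the frame of charger between -0.008 and 0.008 m and value of joint keeper above 0.6 rad), for 0.2 s.
At the end, for the whole second after the job is handed in: All four batteries stand upright and at rest in the lane, pushed up to the end stop to within 3.5 mm (over the whole row), and the keeper bar lies across the lane behind the last one, within 0.12 rad of closed (x of battery_1 in the frame of charger between -0.0003 and 0.096 m and y of battery_1 in the frame of charger between -0.008 and 0.008 m and angle between each of battery_1, battery_2, battery_3, battery_4's own z axis and vertical below 0.1 rad and z of each of battery_1, battery_2, battery_3, battery_4 in the frame of charger below 0.006 m and x of battery_2 in the frame of charger between -0.0003 and 0.096 m and y of battery_2 in the frame of charger between -0.008 and 0.008 m and x of battery_3 in the frame of charger between -0.0003 and 0.096 m and y of battery_3 in the frame of charger between -0.008 and 0.008 m and x of battery_4 in the frame of charger between -0.0003 and 0.096 m and y of battery_4 in the frame of charger between -0.008 and 0.008 m and value of joint keeper below 0.12 rad and linear speed of each of battery_1, battery_2, battery_3, battery_4 below 0.02 m/s); the robot touches nothing.
It fails at once if once a battery's middle has passed the straight mouth of the lane, the row may not come apart (more than about 17 mm of gaps in all) or buckle (a battery more than 13 mm or 20 degrees out of line) (x of any of battery_1, battery_2, battery_3, battery_4 in the frame of charger above 0 m and (horizontal distance between battery_1 and battery_2 above 0.097 m or horizontal distance between any of battery_1, battery_2 and battery_3 above 0.097 m or horizontal distance between any of battery_1, battery_2, battery_3 and battery_4 above 0.097 m or y of any of battery_1, battery_2, battery_3, battery_4 in the frame of charger above 0.013 m or y of any of battery_1, battery_2, battery_3, battery_4 in the frame of charger below -0.013 m or angle between the y axis of any of battery_1, battery_2, battery_3, battery_4 and the x axis of charger, either way round above 0.35 rad)).
It fails at once if a battery is knocked over (angle between any of battery_1, battery_2, battery_3, battery_4's own z axis and vertical above 0.6 rad).
It fails at once if a bystander is moved by more than 20 mm (distance of any of beaker, dropper_bottle, red_stopper, tea_light, match_box, rubber_eraser from where it was at the start of the episode above 0.02 m).
It also fails if it takes over 72 s, if anything falls off the work surface, if the arm or the gripper's body presses on something with over 40 N, if the wrist force passes 120 N, or if a joint passes its speed limit or range.

### The arm

A 6-joint arm with a two-finger parallel gripper is mounted at the origin on a cart in front of the work surface, level with it; the furniture and walls round the work are solid. World frame = base frame: x ahead of the robot, y to its left, z up, the work surface at z = 0. Lengths are in m, angles in rad, forces in N, time in s.
With the tool pointing down it reaches from about 0.275 to 0.75 m from the base axis. Payload 10.2 kg.
Tool frame: the origin (TCP) lies on the centre line of the jaws, within the pads' length; the fingertips stand 11 mm ahead of it and the grasp point (between the pads) lies 8 mm behind it; z points along the fingers, y is the line along which they close (so a half turn about z gives the same grasp; the last joint's range is limited). The gripper opens to 88 mm and grips with 3 to 60 N. Pads are 18 mm wide; open, the fingers measure 123 mm over their backs; the gripper's body (75 mm by 187 mm) begins 45 mm behind the grasp point.
Start: joints at [0.904, 0.313, 1.498, -0, 1.331, -0.223], TCP at [0.225, 0.474, 0.25] pointing down, gripper open.
Joint ranges: [-2.94, 2.94], [-0.97, 2.17], [0.19, 2.56], [-1.23, 4.37], [0.02, 3.11], [-2.88, 2.88]. Speed limits (rad/s): [2.39, 2.39, 3.01, 3.14, 3.14, 3.14].

### API

Orientations are given as a unit quaternion [w, x, y, z].
In Python, from bench import r gives the robot as it stands.
- The arm moves only by the tool apply_moves, never from a script. Its argument "moves" is a list of rows, each a list of 7 numbers: the shift along the tool's x, y, z in m, then the turn, a rotation vector about the tool's x, y, z in degrees, then the closure, from -1 (fully open) to 1 (shut). A call has 1 to 20 rows; each row shifts and turns the commanded pose from where the row before left it, along the tool's axes as they then stand; what a row does not reach is not made up. A row lasts 1/8 s, in which the tool goes at most 62.5 mm and 10.7 degrees, less where a joint would pass 70% of its speed; a pose out of reach is approached as far as the arm can. A call with a gripper value outside its range is refused whole. The fingers move at their own pace and stop on an object; "force" is the grip in N (left out, the last holds). Time passes only in rows, so rows that do not move let the fingers close. It gives the time, the measured TCP pose, the force, the opening and the grip force at its end, in the units of the state.
- r.state(): the state, without advancing time (a new reading comes with each control period).
- r.grab_frame(name): name is "side" or "top"; returns the picture (420x560x3 uint8, blue, green, red); there is no depth.
- r.camera_params(name): a dict with "intrinsics" (3x3 intrinsics, pixels), "k1" (the pictures are not rectified: a ray, as slopes to the right and down, at radius r is drawn at 1 + k1 r^2 times it, then the intrinsics apply), "rvec" (rotation vector, rad) and "tvec" (3), from world to camera coordinates, as OpenCV has them. Camera axes: x right, y down, z forward; pixel columns grow to the right and rows downward; lengths in m; the calibration is good to about 2 mm. A picture is of the moment at which its call begins. camera_params takes no time and is no camera call.
- r.finish_job(): hands the job in; it is judged then, once.
The state is a dict: "time_s": time; "qpos": joint angles; "joint_vel": joint speeds; "tau": joint torques, N m; "ee_pos": TCP position; "tool_rot": TCP orientation; "wrist_force": force on the tool from outside, world axes, zero at the start; "wrist_torque": the same for the moment, N m; "grip_width": finger opening in m; "grasp_force": force on a finger pad.
Only numpy, scipy, OpenCV 4.12 (cv2) and the standard library are available. Lean on these libraries where they do the work, as an engineer would, in place of code of your own. Each camera call takes 0.05 s, during which the arm holds its last target. There are 200 camera calls.

## Working session

There is one attempt and no reset: what is moved stays moved. The work goes in short steps, Python scripts to look and compute and a tool call to move; the robot and the scene stay as the last step left them, time stands still between calls to the robot, and variables do not carry over. Pictures are saved under pics/ and viewed, at most 10 in all, crops included, and the job is handed in when it is done.

Besides the shell and the picture viewer there is one more tool, called after ">>>" as a command line: name --pt "numbers of a row" for each row, then --argument value for the rest. apply_moves: Moves the arm, as the interface text tells. Its arguments: {"type":"object","properties":{"moves":{"type":"array","items":{"type":"array","items":{"type":"number"}}},"force":{"type":"number"}},"required":["moves"]}

```bash
mkdir -p pics; ls; python3 - <<'E'
from bench import r
import cv2
for n in("top","side"):
    cv2.imwrite(f"pics/{n}0.png",r.grab_frame(n)); print(n,r.camera_params(n))
print(r.state())
E
```

```text
pics
top {'intrinsics': array([[510.14872176,   0.        , 284.50202017],
       [  0.        , 510.14872176, 206.58511347],
       [  0.        ,   0.        ,   1.        ]]), 'k1': -0.06661465448735691, 'rvec': array([ 2.09923001, -2.16041625,  0.20318297]), 'tvec': array([0.20203717, 0.49767572, 1.22455339])}
side {'intrinsics': array([[469.84972791,   0.        , 284.27836448],
       [  0.        , 469.84972791, 210.41359128],
       [  0.        ,   0.        ,   1.        ]]), 'k1': -0.029519532423858155, 'rvec': array([ 2.21220056, -0.18486023,  0.0951717 ]), 'tvec': array([-0.46967292,  0.24069478,  0.73200543])}
{'time_s': 0.1, 'qpos': array([ 9.03603216e-01,  3.13353162e-01,  1.49833670e+00, -4.06299607e-05,
        1.33097782e+00, -2.23379007e-01]), 'joint_vel': array([-0.00021525, -0.00132444, -0.00266511, -0.00014984, -0.00023239,
        0.00048977]), 'tau': array([ 2.00231116e-03, -4.02803135e+01, -2.52646083e+01,  6.95077772e-02,
        3.41530947e-02, -6.32709680e-05]), 'ee_pos': array([0.22531168, 0.47397334, 0.2492484 ]), 'tool_rot': array([-2.13709970e-04,  2.20085563e-01,  9.75480423e-01, -4.93600274e-04]), 'wrist_force': array([ 0.71601417,  0.34677657, -0.51224242]), 'wrist_torque': array([-0.05133622,  0.00456589, -0.03434239]), 'grasp_force': 0.0, 'grip_width': 0.08801407771428502}
```

View pics/top0.png

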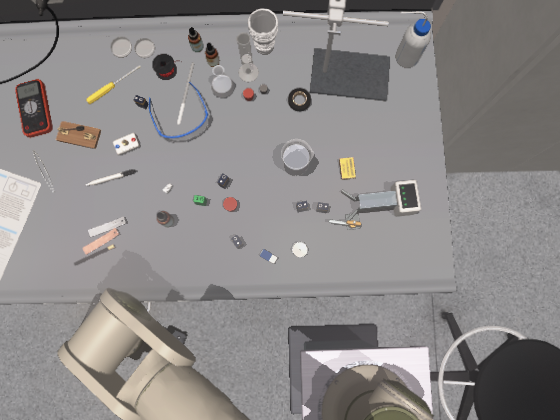

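View pics/side0.png

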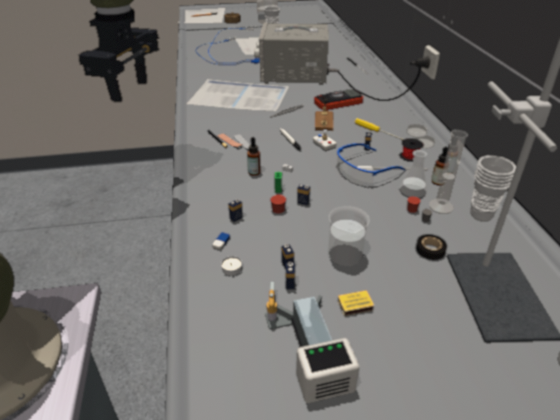

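```bash
cat > h.py <<'E'
import numpy as np, cv2
from bench import r
P={n:r.camera_params(n) for n in("top","side")}
def proj(n,X):
    p=P[n]; return cv2.projectPoints(np.array(X,float).reshape(-1,3),p["rvec"],p["tvec"],p["intrinsics"],np.array([p["k1"],0,0,0.]))[0][:,0]
def ray(n,u,v,z=0):
    p=P[n]; q=cv2.undistortPoints(np.array([[[u,v]]],float),p["intrinsics"],np.array([p["k1"],0,0,0.]))[0,0]
    R=cv2.Rodrigues(p["rvec"])[0]; d=R.T@[*q,1]; c=-R.T@p["tvec"]; return c+d*(z-c[2])/d[2]
def crop(n,f,x0,y0,x1,y1,s): 
    cv2.imwrite(f,cv2.resize(r.grab_frame(n)[y0:y1,x0:x1],None,fx=s,fy=s,interpolation=cv2.INTER_CUBIC))
E
python3 - <<'E'
from h import *
im=r.grab_frame("top"); s=r.grab_frame("side")
a=cv2.resize(im[165:265,180:435],None,fx=3.1,fy=3.1,interpolation=cv2.INTER_CUBIC)
b=cv2.resize(s[175:405,200:400],None,fx=1.2,fy=1.2,interpolation=cv2.INTER_CUBIC)
c=np.zeros((600,800,3),np.uint8); c[:a.shape[0],:a.shape[1]]=a; c[a.shape[0]:a.shape[0]+276,:240]=b
d=cv2.resize(s[235:330,250:350],None,fx=2.9,fy=2.9,interpolation=cv2.INTER_CUBIC); c[312:312+d.shape[0],250:250+d.shape[1]]=d
d=cv2.resize(s[165:230,215:325],None,fx=2.2,fy=2.2,interpolation=cv2.INTER_CUBIC); c[312:312+d.shape[0],550:550+d.shape[1]]=d
cv2.imwrite("pics/crop1.png",c)
for u,v in[(303,206),(323,207),(223,181),(237,241),(199,200)]: print(ray("top",u,v,.045))
for u,v in[(362,202),(396,202),(404,197)]: print(ray("top",u,v,.056))
E
```

```text
[0.50341577 0.14159437 0.045     ]
[0.49948268 0.09189132 0.045     ]
[0.57290471 0.34018138 0.045     ]
[0.42054873 0.3068958  0.045     ]
[0.52595082 0.4004944  0.045     ]
[ 0.50734378 -0.0043619   0.056     ]
[ 0.50497929 -0.08908485  0.056     ]
[ 0.5170662  -0.11001235  0.056     ]
```

View pics/crop1.png

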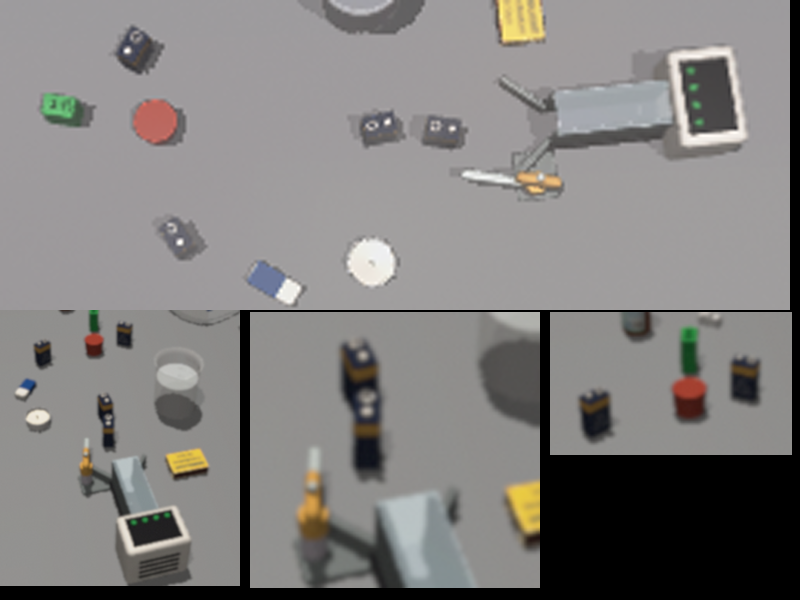

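```bash
python3 - <<'E'
from h import *
im=r.grab_frame("top").astype(int); np.set_printoptions(linewidth=220)
p=im[198:215,292:334]
print((p.max(2)));print(p[:,:,0]-p[:,:,2])
s=r.grab_frame("side").astype(int)[240:292,274:302]
print(s[::2].max(2)); print((s[:,:,0]-s[:,:,2])[::2])
E
```

```text
[[158 159 158 159 159 158 158 159 159 159 159 159 159 159 159 159 159 159 159 159 159 159 159 159 159 159 159 159 159 160 158 159 159 159 160 159 160 160 160 160 159 160]
 [159 159 158 159 158 158 159 158 159 159 159 159 159 158 159 159 159 159 158 159 159 159 159 159 159 159 159 159 159 159 159 159 159 159 160 159 159 160 160 159 159 160]
 [159 159 158 159 159 158 159 159 142 142 159 159 159 159 132 159 158 159 159 159 159 159 159 159 159 159 159 159 159 159 159 159 159 160 159 160 160 159 160 159 160 159]
 [159 159 159 159 159 142 142 142 141 141 108 123 114 106 104 159 159 158 159 159 159 159 159 159 159 160 159 159 159 159 159 159 159 159 159 159 159 160 160 159 159 160]
 [142 142 142 143 143 122 110 115 126 106 100 102 100  99 101 135 159 159 159 159 159 144 144 144 145 145 122 118 126 141 139 160 159 159 160 160 159 159 160 160 160 159]
 [141 141 141 141 124 102 102 101 112 100 100 100 142 191  99 119 117 159 159 159 159 143 143 143 143 136 112 110 109 112 111 115 112 119 116 125 138 159 160 159 160 159]
 [158 140 141 140 114 100 116 146 160 145 101 101 239 234 102 106 114 119 
[... 9997 characters left out ...]
  -3  -3]
 [ -3  -3  -3  -2  -2  -3  -2  -3  -3  -3  -2   1   4   9  12  12  12  11  11   7   3   0  -1  -3  -3  -2  -3  -3]
 [ -2  -2  -2  -3  -2  -3  -2  -2  -2  -2   0   1   4   9  12  12  12  11  10   7   3  -1  -2  -3  -3  -4  -3  -4]
 [ -2  -4  -3  -3  -2  -2  -3  -3  -3  -3  -2   1   5   9  11  10  11  10  12  10   5   0  -2  -3  -3  -3  -3  -3]
 [ -2  -3  -3  -3  -3  -2  -3  -3  -3  -2  -1   1   5  10  12  11  11  13  12  10   4   0  -2  -3  -3  -4  -3  -4]
 [ -2  -3  -3  -3  -3  -2  -3  -2  -3  -2  -2   1   3   7   7   7   7   8   8   7   2  -1  -2  -4  -4  -4  -3  -4]
 [-19  -4  -2  -2  -3  -2  -2  -2  -2  -2  -2  -2  -1  -1   0  -1  -1  -2  -1  -1  -2  -2  -3  -4  -4  -4  -3  -3]]
```

```bash
cat > fit.py <<'E'
from h import *
from scipy.optimize import minimize
from scipy.ndimage import binary_fill_holes, label
def masks():
    t=r.grab_frame("top").astype(int); s=r.grab_frame("side").astype(int)
    mt=((t.max(2)<109)|(t[:,:,0]-t[:,:,2]>2)|(t[:,:,0]-t[:,:,2]<-5)); ms=(s.max(2)<88)|(abs(s[:,:,0]-s[:,:,2]+2)>12)
    return {"top":(t,binary_fill_holes(mt)),"side":(s,binary_fill_holes(ms))}
def corners(p,z0=0,z1=.044,hx=.009,hy=.01325):
    c,s=np.cos(p[2]),np.sin(p[2])
    return [(p[0]+c*a-s*b,p[1]+s*a+c*b,z) for a in(-hx,hx) for b in(-hy,hy) for z in(z0,z1)]
def render(n,ps,box,S=6):
    x0,y0,x1,y1=box; m=np.zeros(((y1-y0)*S,(x1-x0)*S),np.uint8)
    for p in ps:
        h=cv2.convexHull(proj(n,corners(p)).astype(np.float32))[:,0]
        cv2.fillConvexPoly(m,np.round(((h+.5-[x0,y0])*S-.5)*16).astype(np.int32),255,shift=4)
    return cv2.resize(m,(x1-x0,y1-y0),interpolation=cv2.INTER_AREA)/255.
def fit(M,ps,wside=1,cams=("top","side")):
    ps=np.array(ps,float); k=len(ps); tg={}
    for n in cams:
        q=np.vstack([proj(n,corners(p)) for p in ps]); x0,y0=(q.min(0)-6).astype(int); x1,y1=(q.max(0)+7).astype(int)
        tg[n]=((x0,y0,x1,y1),M[n][1][y0:y1,x0:x1].astype(float))
    sc=np.tile([.003,.003,.15],k)
    f=lambda d:sum(np.sum((cv2.GaussianBlur(render(n,(ps.ravel()+d*sc).reshape(k,3),b),(0,0),.7)-cv2.GaussianBlur(m,(0,0),.7))**2) for n,(b,m) in tg.items())
    best=min((minimize(f,d0,method="Nelder-Mead",options=dict(maxiter=600*k,initial_simplex=d0+np.vstack([np.zeros(3*k),2*np.eye(3*k)]))) for d0 in [np.zeros(3*k)]+[np.tile([0,0,a],k) for a in(-2,2)]),key=lambda o:o.fun)
    return (ps.ravel()+best.x*sc).reshape(k,3),best.fun
E
cat > m1.py <<'E'
from fit import *
np.set_printoptions(precision=4,suppress=True)
M=masks()
g={"row":[(.503,.142,.1),(.499,.092,-.1)],"far":[(.573,.340,-.5)],"near":[(.42,.307,.7)]}
for k,v in g.items():
    for c in(("top","side"),("top",),("side",)):
        p,e=fit(M,v,cams=c); print(k,c,p.round(4).tolist(),round(e,1))
# terminals in top
for nm,a in {"b1":((298,308),(199,210)),}.items(): pass
# charger: residual fit with hand-picked points (top view crop px)
pk=lambda x,y:(180+(x+.5)/3.1-.5,165+(y+.5)/3.1-.5)
pts={"hoodFL":(558,88),"hoodFR":(556,147),"funL":(502,78),"nut":(540,182),"bt":(463,173),"hsFL":(667,56),"hsFR":(676,155),"hsBL":(734,48),"hsBR":(746,143)}
zz={"hoodFL":.058,"hoodFR":.058,"funL":.02,"nut":.056,"bt":.031,"hsFL":.066,"hsFR":.066,"hsBL":.066,"hsBR":.066}
for k,(x,y) in pts.items(): print(k,ray("top",*pk(x,y),zz[k])[:2])
ps=lambda x,y:(250+(x-250)/2.9,235+(y-312)/2.9)
for k,q,z in(("bk",(297.5,157),.095),("beakBase",(297,160),0)): print(k,ray("top",*q,z)[:2])
E
python3 m1.py
```

```text
row ('top', 'side') [[0.5068, 0.143, 0.0614], [0.5023, 0.0908, -0.1714]] 69.8
row ('top',) [[0.5074, 0.1442, 0.1901], [0.5028, 0.0923, -0.1635]] 3.8
row ('side',) [[0.5056, 0.1344, 0.0733], [0.5016, 0.0867, -0.1709]] 34.0
far ('top', 'side') [[0.5766, 0.3375, 0.2892]] 41.0
far ('top',) [[0.5776, 0.3389, -0.2227]] 13.7
far ('side',) [[0.5758, 0.3333, 0.3383]] 13.4
near ('top', 'side') [[0.4206, 0.3056, 2.1184]] 41.6
near ('top',) [[0.4216, 0.3082, 2.1686]] 0.5
near ('side',) [[0.4203, 0.2986, 1.6794]] 9.6
hoodFL [0.5297 0.0005]
hoodFR [0.4819 0.0048]
funL [0.5473 0.0402]
nut [0.4545 0.0187]
bt [0.4673 0.077 ]
hsFL [ 0.5518 -0.0872]
hsFR [ 0.4714 -0.0888]
hsBL [ 0.5569 -0.1418]
hsBR [ 0.4795 -0.1454]
bk [0.6158 0.153 ]
beakBase [0.6348 0.1507]
```

```bash
cat > v.py <<'E'
from h import *
im=r.grab_frame("top")
a=cv2.resize(im[174:234,326:426],None,fx=8,fy=8,interpolation=cv2.INTER_CUBIC)
b=cv2.resize(im[170:190,213:238],None,fx=6,fy=6,interpolation=cv2.INTER_CUBIC)
c=np.zeros((600,800,3),np.uint8); c[:480]=a; c[480:,:150]=b
c[480:,160:310]=cv2.resize(im[232:252,225:250],None,fx=6,fy=6,interpolation=cv2.INTER_CUBIC)
c[480:,320:620]=cv2.resize(im[197:217,289:339],None,fx=6,fy=6,interpolation=cv2.INTER_CUBIC)
cv2.imwrite("pics/v2.png",c)
E
python3 v.py
```

```text
(no output)
```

View pics/v2.png

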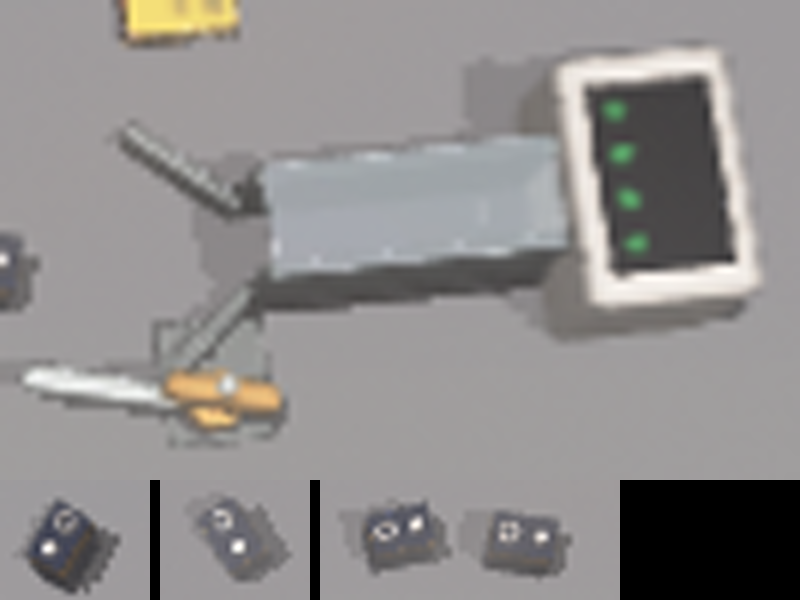

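```bash
cat > m2.py <<'E'
from h import *
from scipy.optimize import least_squares
np.set_printoptions(precision=4,suppress=True)
g=lambda x,y:(326+(x+.5)/8-.5,174+(y+.5)/8-.5)
pick=dict(FL=(555,72),BL=(720,50),BR=(760,285),FR=(590,305),hl=(265,168),hr=(273,272),kl=(555,140),kr=(566,250),nut=(228,386))
def W(p,x,y,z): # charger -> world
    a=np.array([np.sin(p[2]),-np.cos(p[2])]); n=np.array([np.cos(p[2]),np.sin(p[2])]); return [*(p[:2]+x*a+y*n),z]
def res(p):
    xf,xb,hw,hz=p[3:7]
    m=dict(FL=(xf,.04,.066),BL=(xb,.04,.066),BR=(xb,-.04,.066),FR=(xf,-.04,.066),hl=(0,hw,hz),hr=(0,-hw,hz),kl=(xf,hw,hz),kr=(xf,-hw,hz),nut=(-.0175,-.05,.056))
    return np.concatenate([proj("top",[W(p,*m[k])])[0]-g(*pick[k]) for k in m])
o=least_squares(res,[.506,.004,.09,.096,.15,.024,.058],bounds=([0,-1,-1,.09,.1,.01,.055],[1,1,1,.11,.2,.03,.065]))
print(o.x,o.fun.reshape(-1,2))
f=lambda x0,y0,x,y:(x0+(x+.5)/6-.5,y0+(y+.5)/6-.5)
for nm,A,B in(("far",f(213,170,66,40),f(213,170,48,67)),("near",f(225,232,62,40),f(225,232,78,66)),("L",f(289,197,65,50),f(289,197,96,43)),("R",f(289,197,188,51),f(289,197,221,56))):
    A=ray("top",*A,.047)[:2];B=ray("top",*B,.047)[:2]; d=A-B; print(nm,(A+B)/2,np.hypot(*d),"long axis angle",np.arctan2(d[1],d[0]))
t=ray("top",*g(28,377),.031); print("tip",t, "len", np.hypot(*(np.array(W(o.x,-.0175,-.05,0))-t)[:2]))
E
python3 m2.py
python3 - <<'E'
from fit import *
M=masks()
for a in(.6,.9): print(fit(M,[(.575,.339,a)],cams=("top",)))
b=[ray("top",u,v,.095)[:2] for u,v in((279.5,157),(314,152),(297,138),(297,174))]; print("beaker rim",b)
E
```

```text
[0.5097 0.0029 0.0691 0.0928 0.1463 0.0169 0.055 ] [[-0.3222 -1.5015]
 [ 0.1918 -0.7459]
 [-0.1196  1.4257]
 [-0.2363  1.0181]
 [-0.563   0.0138]
 [ 0.1325  0.3413]
 [-0.0082 -0.0026]
 [ 0.4809 -0.4887]
 [ 0.4482 -0.1122]]
far [0.5789 0.3422] 0.013701678962213793 long axis angle -0.5888774621730248
near [0.4218 0.3086] 0.012621003321155932 long axis angle 0.5325888916304395
L [0.5073 0.144 ] 0.013207438702824575 long axis angle 1.7680687352128337
R [0.5029 0.0927] 0.013824436767437507 long axis angle 1.3895765743709303
tip [0.4667 0.0769 0.031 ] len 0.06059749626197127
(array([[0.57744863, 0.33977769, 0.89720477]]), np.float64(9.273833913651597))
(array([[0.57743929, 0.33972273, 0.92591146]]), np.float64(9.293735051612135))
beaker rim [array([0.61700299, 0.19680011]), array([0.62734822, 0.11233525]), array([0.6641122 , 0.15258607]), array([0.5732631 , 0.15567692])]
```

```bash
cat > go.py <<'E'
# usage: go.py x y z phi_deg | lane d lat z phi -> rotation (deg about tool z) first, then shift in new tool axes
import sys,numpy as np
from bench import r
from scipy.spatial.transform import Rotation as R
s=r.state(); p=s["ee_pos"]; w,x,y,z=s["tool_rot"]; m=R.from_quat([x,y,z,w]).as_matrix()
phi=np.degrees(np.arctan2(m[1,1],m[0,1])); print("t",round(s["time_s"],2),"pos",p.round(4),"phi",round(phi,2),"tilt",m[:,2].round(3),"w",round(s["grip_width"],4),"q6",s["qpos"][5].round(2))
O=np.array([.5097,.0029]);th=.0691;a=np.array([np.sin(th),-np.cos(th)]);n=np.array([np.cos(th),np.sin(th)])
print("charger x,y",((p[:2]-O)@a).round(4),((p[:2]-O)@n).round(4))
A=sys.argv[1:]
while A:
    if A[0]=="lane": d,l,zz,f=map(float,A[1:5]); t=O-d*a+l*n; A=A[5:]
    else: x,y,zz,f=map(float,A[:4]); t=np.array([x,y]); A=A[4:]
    D=np.r_[t-p[:2],zz-p[2]]; c,s_=np.cos(np.radians(f)),np.sin(np.radians(f))
    print("rotz",round(phi-f,2),"shift x %.4f y %.4f z %.4f"%(-s_*D[0]+c*D[1],c*D[0]+s_*D[1],-D[2]),"target",t.round(4))
    p=np.r_[t,zz];phi=f
E
python3 go.py .5029 .0927 .08 -10.4
```

```text
t 0.55 pos [0.2254 0.4741 0.2497] phi 64.57 tilt [-0. -0. -1.] w 0.0883 q6 -0.22
charger x,y -0.4897 -0.2511
rotz 74.97 shift x -0.3251 y 0.3418 z 0.1697 target [0.5029 0.0927]
```

>>> apply_moves --pt "0 0 0 0 0 10.7 0.1" --pt "0 0 0 0 0 10.7 0.1" --pt "0 0 0 0 0 10.7 0.1" --pt "0 0 0 0 0 10.7 0.1" --pt "0 0 0 0 0 10.7 0.1" --pt "0 0 0 0 0 10.7 0.1" --pt "0 0 0 0 0 10.7 0.1" --pt "-0.0325 0.0342 0 0 0 0 0.1" --pt "-0.0325 0.0342 0 0 0 0 0.1" --pt "-0.0325 0.0342 0 0 0 0 0.1" --pt "-0.0325 0.0342 0 0 0 0 0.1" --pt "-0.0325 0.0342 0 0 0 0 0.1" --pt "-0.0325 0.0342 0 0 0 0 0.1" --pt "-0.0325 0.0342 0 0 0 0 0.1" --pt "-0.0325 0.0342 0 0 0 0 0.1" --pt "-0.0325 0.0342 0 0 0 0 0.1" --pt "-0.0325 0.0342 0 0 0 0 0.1" --pt "0 0 0.05 0 0 0 0.1" --pt "0 0 0.05 0 0 0 0.1" --pt "0 0 0.03 0 0 0 0.1" --force 10

```text
time_s: 3.05
ee_pos: [0.5028, 0.093, 0.1175]
tool_rot: [-0.001, 0.768, 0.64, -0.001]
wrist_force: [-0.1, -0.2, 0.3]
grip_width: 0.0398
grasp_force: 0.0
```

```bash
python3 go.py .5029 .0927 .045 -10.4 lane .048 0 .055 4
```

```text
t 3.05 pos [0.5028 0.093  0.1175] phi -10.35 tilt [-0.002  0.    -1.   ] w 0.0398 q6 0.13
charger x,y -0.0903 -0.0006
rotz 0.05 shift x -0.0002 y 0.0001 z 0.0725 target [0.5029 0.0927]
rotz -14.4 shift x -0.0421 y 0.0006 z -0.0100 target [0.5064 0.0508]
```

>>> apply_moves --pt "0 0 0.04 0 0 0 0.1" --pt "0 0 0.032 0 0 0 0.1" --pt "0 0 0 0 0 0 0.1" --pt "0 0 0 0 0 0 0.7" --pt "0 0 0 0 0 0 0.7" --pt "0 0 0 0 0 0 0.7" --pt "0 0 0 0 0 0 0.7" --pt "0 0 0 0 0 0 0.7"

```text
time_s: 4.05
ee_pos: [0.5043, 0.0931, 0.0488]
tool_rot: [0.001, 0.768, 0.641, 0.001]
wrist_force: [-1.2, -0.1, 7.0]
grip_width: 0.0175
grasp_force: 10.0
```

```bash
python3 go.py lane .048 0 .055 4; python3 - <<'E'
from h import *
im=r.grab_frame("top"); s=r.grab_frame("side")
c=np.zeros((400,800,3),np.uint8)
c[:,:400]=cv2.resize(im[170:250,280:360],None,fx=5,fy=5,interpolation=cv2.INTER_CUBIC)
c[:,400:]=cv2.resize(s[220:300,250:330],None,fx=5,fy=5,interpolation=cv2.INTER_CUBIC)
cv2.imwrite("pics/v3.png",c)
E
```

```text
t 4.05 pos [0.5043 0.0931 0.0488] phi -10.32 tilt [ 0.002 -0.    -1.   ] w 0.0175 q6 0.13
charger x,y -0.0904 0.0008
rotz -14.32 shift x -0.0424 y -0.0008 z -0.0062 target [0.5064 0.0508]
```

View pics/v3.png

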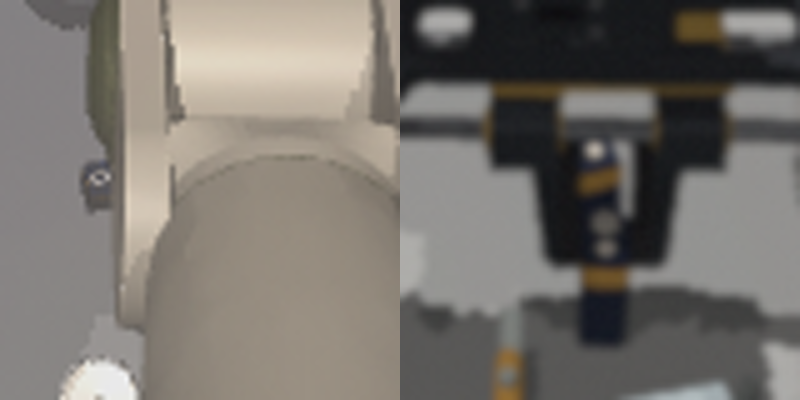

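>>> apply_moves --pt "0 0 -0.005 0 0 0 0.7" --pt "0 0 -0.005 0 0 0 0.7"

```text
time_s: 4.4
ee_pos: [0.5036, 0.0931, 0.0581]
tool_rot: [-0.0, 0.768, 0.641, -0.0]
wrist_force: [-1.2, 0.5, 0.1]
grip_width: 0.0172
grasp_force: 10.0
```

```bash
python3 go.py lane .048 0 .058 4; python3 - <<'E'
from h import *
s=r.grab_frame("side"); t=r.state(); print(t["wrist_force"],t["wrist_torque"])
cv2.imwrite("pics/v4.png",cv2.resize(s[150:330,180:420],None,fx=3.3,fy=3.3,interpolation=cv2.INTER_CUBIC))
E
```

```text
t 4.4 pos [0.5036 0.0931 0.0581] phi -10.33 tilt [-0.  0. -1.] w 0.0172 q6 0.13
charger x,y -0.0904 0.0001
rotz -14.33 shift x -0.0424 y -0.0002 z 0.0001 target [0.5064 0.0508]
[ 0.33375296 -0.02059548 -0.37992611] [-0.0374294  -0.00924934  0.01641635]
```

View pics/v4.png

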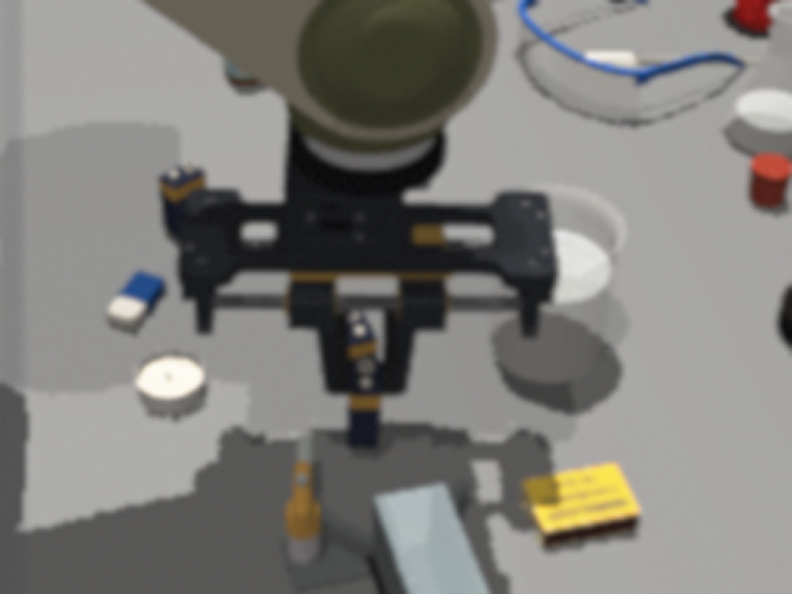

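>>> apply_moves --pt "0 0 0 0 0 -7.2 0.7" --pt "0 0 0 0 0 -7.1 0.7" --pt "-0.021 0 0 0 0 0 0.7" --pt "-0.0214 0 0 0 0 0 0.7" --pt "0 0 0 0 0 0 0.7" --pt "0 0 0.007 0 0 0 0.7" --pt "0 0 0.0025 0 0 0 0.7" --pt "0 0 0 0 0 0 0.7"

```text
time_s: 5.45
ee_pos: [0.5064, 0.0515, 0.0484]
tool_rot: [-0.0, 0.682, 0.732, -0.0]
wrist_force: [-1.3, 0.3, 5.6]
grip_width: 0.0175
grasp_force: 10.1
```

```bash
python3 go.py lane .048 0 .048 4; python3 -c "
from bench import r; print(r.state()['wrist_force'])"
```

```text
t 5.45 pos [0.5064 0.0515 0.0484] phi 4.03 tilt [-0.  0. -1.] w 0.0175 q6 -0.2
charger x,y -0.0487 0.0001
rotz 0.03 shift x -0.0007 y -0.0001 z 0.0004 target [0.5064 0.0508]
[-1.3431452   0.25731873  5.62887726]
```

>>> apply_moves --pt "0 0 0 0 0 0 0.3" --pt "0 0 0 0 0 0 0.3" --pt "0 0 0 0 0 0 0.2" --pt "0 0 -0.03 0 0 0 0.1" --pt "0 0 -0.04 0 0 0 0.1" --pt "0 0 0 0 0 -7.3 0.1"

```text
time_s: 6.2
ee_pos: [0.5079, 0.0507, 0.1208]
tool_rot: [0.002, 0.633, 0.774, 0.001]
wrist_force: [0.1, 0.2, -0.9]
grip_width: 0.0395
grasp_force: 0.0
```

```bash
python3 go.py .5081 .144 .115 11.3
```

```text
t 6.2 pos [0.5079 0.0507 0.1208] phi 11.44 tilt [ 0.005 -0.001 -1.   ] w 0.0395 q6 -0.33
charger x,y -0.0478 0.0015
rotz 0.14 shift x 0.0914 y 0.0185 z 0.0058 target [0.5081 0.144 ]
```

>>> apply_moves --pt "0.0457 0.0092 0 0 0 0 0.1" --pt "0.0457 0.0093 0 0 0 0 0.1" --pt "0 0 0 0 0 0 0.1" --pt "0 0 0.04 0 0 0 0.1" --pt "0 0 0.02 0 0 0 0.1" --pt "0 0 0.01 0 0 0 0.1" --pt "0 0 0 0 0 0 0.1"

```text
time_s: 7.08
ee_pos: [0.5069, 0.1436, 0.0481]
tool_rot: [-0.0, 0.634, 0.773, -0.0]
wrist_force: [0.4, -0.2, 0.4]
grip_width: 0.0396
grasp_force: 0.0
```

```bash
python3 go.py .5081 .144 .0485 11.3
```

```text
t 7.08 pos [0.5069 0.1436 0.0481] phi 11.24 tilt [-0.001 -0.    -1.   ] w 0.0396 q6 -0.14
charger x,y -0.1406 0.0069
rotz -0.06 shift x 0.0001 y 0.0013 z -0.0004 target [0.5081 0.144 ]
```

>>> apply_moves --pt "0 0.001 0 0 0 0 0.1" --pt "0 0 0 0 0 0 0.7" --pt "0 0 0 0 0 0 0.7" --pt "0 0 0 0 0 0 0.7" --pt "0 0 0 0 0 0 0.7" --pt "0 0 -0.005 0 0 0 0.7" --pt "0 0 -0.005 0 0 0 0.7" --pt "0 0 0 0 0 3.6 0.7" --pt "0 0 0 0 0 3.6 0.7"

```text
time_s: 8.2
ee_pos: [0.5079, 0.1443, 0.0586]
tool_rot: [0.0, 0.682, 0.731, 0.0]
wrist_force: [0.9, -0.7, -1.7]
grip_width: 0.0174
grasp_force: 10.0
```

```bash
python3 go.py lane .0775 0 .0580 4
```

```text
t 8.2 pos [0.5079 0.1443 0.0586] phi 3.96 tilt [ 0.  0. -1.] w 0.0174 q6 -0.01
charger x,y -0.1411 0.008
rotz -0.04 shift x -0.0636 y -0.0080 z 0.0006 target [0.5043 0.0802]
```

>>> apply_moves --pt "-0.0318 -0.004 0 0 0 0 0.7" --pt "-0.0318 -0.004 0 0 0 0 0.7" --pt "0 0 0 0 0 0 0.7" --pt "0 0 0.007 0 0 0 0.7" --pt "0 0 0.0025 0 0 0 0.7" --pt "0 0 0 0 0 0 0.7"

```text
time_s: 8.95
ee_pos: [0.5042, 0.081, 0.0485]
tool_rot: [-0.0, 0.681, 0.732, -0.0]
wrist_force: [-0.4, 0.2, -0.3]
grip_width: 0.0172
grasp_force: 10.0
```

```bash
python3 go.py lane .0775 0 .0480 4
```

```text
t 8.95 pos [0.5042 0.081  0.0485] phi 4.13 tilt [-0.  0. -1.] w 0.0172 q6 -0.14
charger x,y -0.0783 -0.0001
rotz 0.13 shift x -0.0008 y 0.0001 z 0.0005 target [0.5043 0.0802]
```

>>> apply_moves --pt "0 0 0.0008 0 0 0 0.7" --pt "0 0 0 0 0 0 0.3" --pt "0 0 0 0 0 0 0.3" --pt "0 0 0 0 0 0 0.2" --pt "0 0 -0.03 0 0 0 0.1" --pt "0 0 -0.04 0 0 0 0.1" --pt "0 0 0 0 0 10.4 0.1" --pt "0 0 0 0 0 10.4 0.1" --pt "0 0 0 0 0 10.3 0.1" --pt "0 0 0 0 0 10.3 0.1" --pt "0 0 0 0 0 10.3 0.1" --pt "0 0 0 0 0 10.3 0.1"

```text
time_s: 10.45
ee_pos: [0.5043, 0.0802, 0.1179]
tool_rot: [-0.0, 0.962, 0.273, -0.0]
wrist_force: [-0.4, 0.5, -0.1]
grip_width: 0.0398
grasp_force: 0.0
```

```bash
python3 go.py .4226 .3084 .115 -58
```

```text
t 10.45 pos [0.5043 0.0802 0.1179] phi -58.27 tilt [-0.  0. -1.] w 0.0398 q6 0.94
charger x,y -0.0775 -0.0
rotz -0.27 shift x 0.0516 y -0.2368 z 0.0029 target [0.4226 0.3084]
```

>>> apply_moves --pt "0.0103 -0.0474 0 0 0 0 0.1" --pt "0.0103 -0.0474 0 0 0 0 0.1" --pt "0.0103 -0.0474 0 0 0 0 0.1" --pt "0.0103 -0.0473 0 0 0 0 0.1" --pt "0.0104 -0.0473 0 0 0 0 0.1" --pt "0 0 0 0 0 0 0.1" --pt "0 0 0.04 0 0 0 0.1" --pt "0 0 0.02 0 0 0 0.1" --pt "0 0 0.01 0 0 0 0.1" --pt "0 0 0 0 0 0 0.1" --pt "0 0 0 0 0 0 0.7" --pt "0 0 0 0 0 0 0.7" --pt "0 0 0 0 0 0 0.7" --pt "0 0 0 0 0 0 0.7"

```text
time_s: 12.2
ee_pos: [0.4226, 0.3084, 0.0484]
tool_rot: [-0.0, 0.961, 0.276, 0.001]
wrist_force: [-0.5, 0.1, 4.9]
grip_width: 0.0173
grasp_force: 10.0
```

```bash
python3 go.py .4226 .3084 .048 -58; python3 - <<'E'
from h import *
im=r.grab_frame("top"); s=r.grab_frame("side")
c=np.zeros((400,800,3),np.uint8)
c[:,:400]=cv2.resize(im[170:250,280:360],None,fx=5,fy=5,interpolation=cv2.INTER_CUBIC)
c[:,400:]=cv2.resize(s[170:270,190:290],None,fx=4,fy=4,interpolation=cv2.INTER_CUBIC)
cv2.imwrite("pics/v5.png",c)
E
```

```text
t 12.2 pos [0.4226 0.3084 0.0484] phi -57.92 tilt [ 0.001  0.    -1.   ] w 0.0173 q6 1.42
charger x,y -0.3108 -0.0658
rotz 0.08 shift x -0.0001 y 0.0000 z 0.0004 target [0.4226 0.3084]
```

View pics/v5.png

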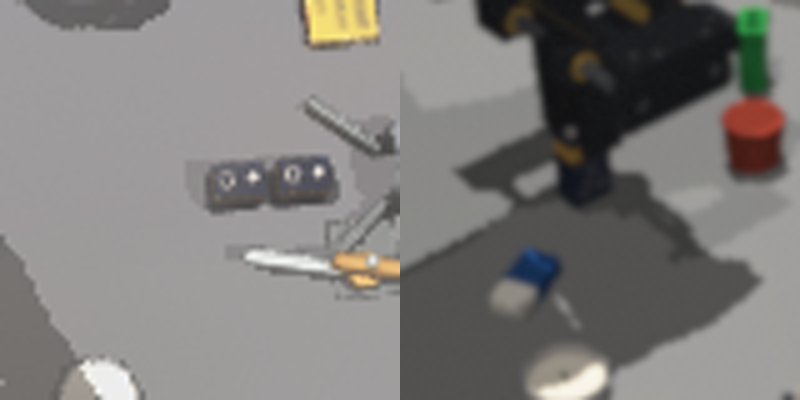

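```bash
cat > ch.py <<'E'
from h import *
O=np.array([.5097,.0029]);th=.0691;a=np.array([np.sin(th),-np.cos(th)]);n=np.array([np.cos(th),np.sin(th)])
def C(u,v,z):
    w=ray("top",u,v,z)[:2]; return np.round([*w,(w-O)@a,(w-O)@n],4)
E
python3 - <<'E'
from ch import *
f=lambda x,y:(280+(x+.5)/5-.5,170+(y+.5)/5-.5)
for k,q,z in(("ring2",(227,180),.047),("dot2",(252,177),.047),("ring1",(292,174),.047),("dot1",(318,172),.047),("front edge top",(334,176),.044),("tip",(304,100),.02),("tip2",(345,245),.02),("bartip",(246,256),.031)): print(k,C(*f(*q),z))
E
```

```text
ring2 [ 0.5025  0.0869 -0.0843 -0.0014]
dot2 [ 0.5037  0.0744 -0.0718 -0.0011]
ring1 [ 0.5046  0.0544 -0.0517 -0.0015]
dot1 [ 0.5053  0.0414 -0.0387 -0.0017]
front edge top [ 0.5036  0.0331 -0.0306 -0.004 ]
tip [ 0.5479  0.0432 -0.0376  0.0409]
tip2 [ 0.4723  0.0261 -0.0257 -0.0357]
bartip [ 0.4665  0.0776 -0.0775 -0.038 ]
```

>>> apply_moves --pt "0 0 -0.03 0 0 0 0.7" --pt "0 0 -0.04 0 0 0 0.7" --pt "0 0 0 0 0 -10.4 0.7" --pt "0 0 0 0 0 -10.4 0.7" --pt "0 0 0 0 0 -10.3 0.7" --pt "0 0 0 0 0 -10.3 0.7" --pt "0 0 0 0 0 -10.3 0.7" --pt "0 0 0 0 0 -10.3 0.7" --pt "0 0 0 0 0 0 0.7"

```text
time_s: 13.42
ee_pos: [0.4222, 0.3082, 0.1177]
tool_rot: [-0.0, 0.682, 0.731, -0.0]
wrist_force: [-0.3, 0.1, -0.1]
grip_width: 0.0173
grasp_force: 10.0
```

```bash
python3 go.py lane .1075 0.001 .1180 4
```

```text
t 13.43 pos [0.4222 0.3082 0.1177] phi 3.98 tilt [-0.001 -0.    -1.   ] w 0.0173 q6 0.34
charger x,y -0.3106 -0.0662
rotz -0.02 shift x -0.2032 y 0.0671 z -0.0003 target [0.5033 0.1102]
```

>>> apply_moves --pt "-0.0406 0.0134 0 0 0 0 0.7" --pt "-0.0406 0.0134 0 0 0 0 0.7" --pt "-0.0406 0.0134 0 0 0 0 0.7" --pt "-0.0407 0.0134 0 0 0 0 0.7" --pt "-0.0407 0.0135 0 0 0 0 0.7" --pt "0 0 0 0 0 0 0.7" --pt "0 0 0.04 0 0 0 0.7" --pt "0 0 0.02 0 0 0 0.7" --pt "0 0 0.008 0 0 0 0.7" --pt "0 0 0 0 0 0 0.7"

```text
time_s: 14.68
ee_pos: [0.5036, 0.1109, 0.05]
tool_rot: [-0.0, 0.682, 0.732, -0.0]
wrist_force: [0.2, -0.3, -0.3]
grip_width: 0.0175
grasp_force: 10.0
```

```bash
python3 go.py lane .1075 0.001 .0484 4
```

```text
t 14.68 pos [0.5036 0.1109 0.05  ] phi 4.04 tilt [-0.  0. -1.] w 0.0175 q6 -0.08
charger x,y -0.1082 0.0014
rotz 0.04 shift x -0.0007 y -0.0004 z 0.0016 target [0.5033 0.1102]
```

>>> apply_moves --pt "0 0 0.0018 0 0 0 0.7" --pt "0 0 0 0 0 0 0.7" --pt "0 0 0 0 0 0 0.3" --pt "0 0 0 0 0 0 0.3" --pt "0 0 0 0 0 0 0.2" --pt "0 0 -0.03 0 0 0 0.1" --pt "0 0 -0.04 0 0 0 0.1" --pt "0 0 0 0 0 -10.3 0.1" --pt "0 0 0 0 0 -10.3 0.1" --pt "0 0 0 0 0 -10.3 0.1" --pt "0 0 0 0 0 -10.3 0.1" --pt "0 0 0 0 0 -10.3 0.1" --pt "0 0 0 0 0 0 0.1"

```text
time_s: 16.3
ee_pos: [0.5037, 0.1104, 0.1181]
tool_rot: [-0.0, 0.297, 0.955, -0.0]
wrist_force: [-0.5, -0.6, 0.1]
grip_width: 0.04
grasp_force: 0.0
```

```bash
python3 go.py .579 .341 .118 55.6
```

```text
t 16.3 pos [0.5037 0.1104 0.1181] phi 55.48 tilt [-0. -0. -1.] w 0.04 q6 -0.98
charger x,y -0.1076 0.0014
rotz -0.12 shift x 0.0681 y 0.2329 z 0.0001 target [0.579 0.341]
```

>>> apply_moves --pt "0.0136 0.0466 0 0 0 0 0.1" --pt "0.0136 0.0466 0 0 0 0 0.1" --pt "0.0136 0.0466 0 0 0 0 0.1" --pt "0.0136 0.0466 0 0 0 0 0.1" --pt "0.0137 0.0465 0 0 0 0 0.1" --pt "0 0 0 0 0 0 0.1" --pt "0 0 0.04 0 0 0 0.1" --pt "0 0 0.02 0 0 0 0.1" --pt "0 0 0.0098 0 0 0 0.1" --pt "0 0 0 0 0 0 0.1" --pt "0 0 0 0 0 0 0.7" --pt "0 0 0 0 0 0 0.7" --pt "0 0 0 0 0 0 0.7" --pt "0 0 0 0 0 0 0.7"

```text
time_s: 18.05
ee_pos: [0.5795, 0.3411, 0.049]
tool_rot: [0.0, 0.296, 0.955, 0.0]
wrist_force: [-0.3, -0.2, 4.6]
grip_width: 0.0173
grasp_force: 10.0
```

```bash
python3 go.py .579 .341 .048 55.6; python3 - <<'E'
from h import *
im=r.grab_frame("top"); s=r.grab_frame("side")
c=np.zeros((400,800,3),np.uint8)
c[:,:400]=cv2.resize(im[170:250,280:360],None,fx=5,fy=5,interpolation=cv2.INTER_CUBIC)
c[:,400:]=cv2.resize(s[150:250,240:340],None,fx=4,fy=4,interpolation=cv2.INTER_CUBIC)
cv2.imwrite("pics/v6.png",c)
E
```

```text
t 18.05 pos [0.5795 0.3411 0.049 ] phi 55.57 tilt [ 0.001  0.    -1.   ] w 0.0173 q6 -0.61
charger x,y -0.3326 0.093
rotz -0.03 shift x 0.0003 y -0.0004 z 0.0010 target [0.579 0.341]
```

View pics/v6.png

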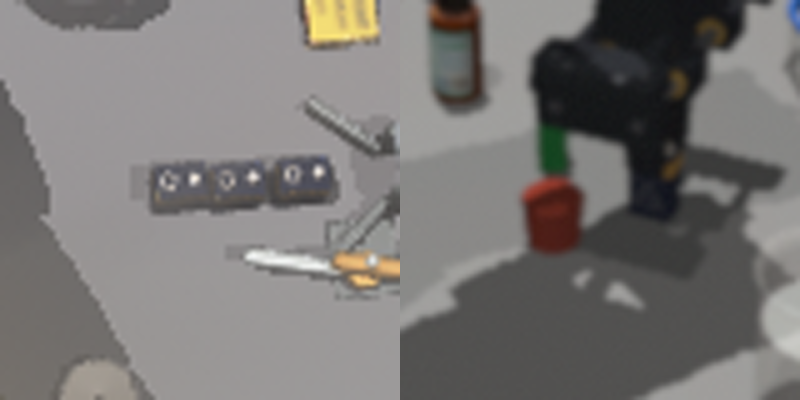

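>>> apply_moves --pt "0 0 -0.03 0 0 0 0.7" --pt "0 0 -0.04 0 0 0 0.7" --pt "0 0 0 0 0 10.3 0.7" --pt "0 0 0 0 0 10.3 0.7" --pt "0 0 0 0 0 10.3 0.7" --pt "0 0 0 0 0 10.3 0.7" --pt "0 0 0 0 0 10.4 0.7" --pt "0 0 0 0 0 0 0.7"

```text
time_s: 19.15
ee_pos: [0.579, 0.3409, 0.1179]
tool_rot: [-0.0, 0.682, 0.732, -0.0]
wrist_force: [0.3, 0.9, -0.6]
grip_width: 0.0172
grasp_force: 10.0
```

```bash
python3 go.py lane .1359 0.001 .1180 4
```

```text
t 19.15 pos [0.579  0.3409 0.1179] phi 4.07 tilt [-0.001 -0.    -1.   ] w 0.0172 q6 0.29
charger x,y -0.3324 0.0925
rotz 0.07 shift x -0.1964 y -0.0917 z -0.0001 target [0.5013 0.1385]
```

>>> apply_moves --pt "-0.0393 -0.0183 0 0 0 0 0.7" --pt "-0.0393 -0.0183 0 0 0 0 0.7" --pt "-0.0393 -0.0183 0 0 0 0 0.7" --pt "-0.0393 -0.0184 0 0 0 0 0.7" --pt "-0.0392 -0.0184 0 0 0 0 0.7" --pt "0 0 0 0 0 0 0.7" --pt "0 0 0 0 0 0 0.7" --pt "0 0 0.04 0 0 0 0.7" --pt "0 0 0.02 0 0 0 0.7" --pt "0 0 0.0098 0 0 0 0.7" --pt "0 0 0 0 0 0 0.7"

```text
time_s: 20.52
ee_pos: [0.5016, 0.1393, 0.0484]
tool_rot: [-0.0, 0.682, 0.732, 0.0]
wrist_force: [-0.5, 0.6, -0.7]
grip_width: 0.0176
grasp_force: 10.0
```

```bash
python3 go.py lane .1359 0.001 .0484 4
```

```text
t 20.52 pos [0.5016 0.1393 0.0484] phi 4.07 tilt [-0.  0. -1.] w 0.0176 q6 -0.03
charger x,y -0.1367 0.0013
rotz 0.07 shift x -0.0008 y -0.0003 z -0.0000 target [0.5013 0.1385]
```

>>> apply_moves --pt "0 0 0.0005 0 0 0 0.7" --pt "0 0 0 0 0 0 0.3" --pt "0 0 0 0 0 0 0.3" --pt "0 0 0 0 0 0 0.2" --pt "0 0 -0.03 0 0 0 0.1" --pt "0 0 -0.03 0 0 0 0.1" --pt "-0.045 0 0 0 0 0 0.1" --pt "-0.045 0 0 0 0 0 0.1" --pt "0 0 0 0 0 0 0.1" --pt "0 0 0.03 0 0 0 0.1" --pt "0 0 0.02 0 0 0 0.1" --pt "0 0 0.009 0 0 0 0.1" --pt "0 0 0 0 0 0 0.1"

```text
time_s: 22.15
ee_pos: [0.5075, 0.0494, 0.049]
tool_rot: [-0.0, 0.682, 0.731, -0.0]
wrist_force: [0.1, -0.2, -0.1]
grip_width: 0.0398
grasp_force: 0.0
```

```bash
python3 go.py lane .0458 0.001 .0484 4
```

```text
t 22.15 pos [0.5075 0.0494 0.049 ] phi 4.0 tilt [-0.  0. -1.] w 0.0398 q6 -0.2
charger x,y -0.0465 0.001
rotz -0.0 shift x -0.0007 y -0.0000 z 0.0006 target [0.5075 0.0487]
```

>>> apply_moves --pt "0 0 0 0 0 0 0.7" --pt "0 0 0 0 0 0 0.7" --pt "0 0 0 0 0 0 0.7" --pt "0 0 0 0 0 0 0.7" --pt "0.0015 0 0 0 0 0 0.7" --pt "0.002 0 0 0 0 0 0.7" --pt "0 0 0 0 0 0 0.7" --pt "0 0 0 0 0 0 0.3" --pt "0 0 0 0 0 0 0.3" --pt "0 0 0 0 0 0 0.2" --pt "0 0 -0.04 0 0 0 0.2" --pt "0 0 -0.05 0 0 0 0.2" --pt "0.045 0 0 0 0 0 1" --pt "0.05 0 0 0 0 0 1" --pt "0.05 0 0 0 0 0 1" --pt "0.03 0 0 0 0 0 1"

```text
time_s: 24.15
ee_pos: [0.4946, 0.2291, 0.1389]
tool_rot: [-0.0, 0.682, 0.732, -0.0]
wrist_force: [0.6, -0.4, -0.3]
grip_width: 0.0001
grasp_force: 0.0
```

```bash
python3 go.py lane .19 0 .13 -86; python3 - <<'E'
from h import *
im=r.grab_frame("top"); s=r.grab_frame("side")
c=np.zeros((600,800,3),np.uint8)
c[:360,:]=cv2.resize(im[180:225,272:372],None,fx=8,fy=8,interpolation=cv2.INTER_CUBIC)
c[360:,:320]=cv2.resize(s[220:280,260:340],None,fx=4,fy=4,interpolation=cv2.INTER_CUBIC)
cv2.imwrite("pics/v7.png",c)
E
```

```text
t 24.15 pos [0.4946 0.2291 0.1389] phi 4.06 tilt [-0.  0. -1.] w 0.0001 q6 0.15
charger x,y -0.2267 0.0006
rotz 90.06 shift x -0.0006 y 0.0367 z 0.0089 target [0.4966 0.1924]
```

View pics/v7.png

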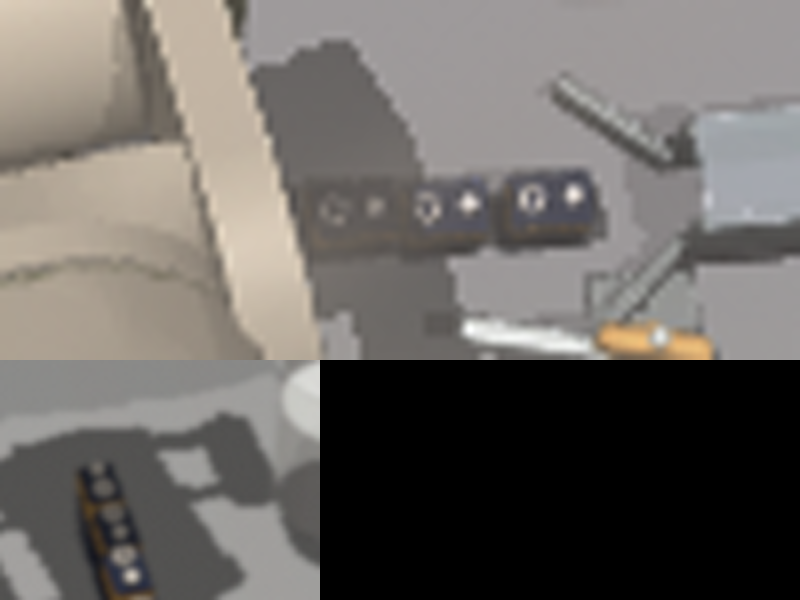

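```bash
python3 - <<'E'
from ch import *
f=lambda x,y:(272+(x+.5)/8-.5,180+(y+.5)/8-.5)
for k,q,z in(("1",(554,196.5),.047),("2",(449,204),.047),("3",(355.5,207.5),.047),("funtipL",(558,85),.02),("funInnerL",(655,162),.02),("hoodFL",(695,112),.056),("hoodFR",(703,228),.056),("fe1",(597,205),.044),("barTip",(465,328),.031),("nut",(658,338),.056)): print(k,C(*f(*q),z))
E
```

```text
1 [ 0.5051  0.0474 -0.0447 -0.0015]
2 [ 0.5037  0.0802 -0.0775 -0.0007]
3 [ 0.5034  0.1093 -0.1066  0.0011]
funtipL [ 0.5463  0.0409 -0.0354  0.0392]
funInnerL [ 0.5204  0.0112 -0.0076  0.0113]
hoodFL [0.5289 0.0033 0.0009 0.0192]
hoodFR [ 0.4923  0.0029 -0.0012 -0.0174]
fe1 [ 0.5026  0.0337 -0.0312 -0.0049]
barTip [ 0.467   0.0754 -0.0752 -0.0376]
nut [ 0.4584  0.0186 -0.0192 -0.0501]
```

>>> apply_moves --pt "-0.045 0 0 0 0 0 0.1" --pt "-0.045 0 0 0 0 0 0.1" --pt "-0.045 0 0 0 0 0 0.1" --pt "-0.0465 0 0 0 0 0 0.1" --pt "0 0 0 0 0 0 0.1" --pt "0 0 0.04 0 0 0 0.1" --pt "0 0 0.04 0 0 0 0.1" --pt "0 0 0.0115 0 0 0 0.1" --pt "0 0 0 0 0 0 0.1" --pt "0 0 0 0 0 0 0.7" --pt "0 0 0 0 0 0 0.7" --pt "0 0 0 0 0 0 0.7" --pt "0 0 0 0 0 0 0.7" --force 20

```text
time_s: 25.88
ee_pos: [0.5083, 0.0459, 0.0483]
tool_rot: [0.001, 0.682, 0.731, 0.0]
wrist_force: [-0.8, 0.0, 5.6]
grip_width: 0.0173
grasp_force: 19.9
```

```bash
python3 go.py lane .0575 0 .0484 4
```

```text
t 25.88 pos [0.5083 0.0459 0.0483] phi 3.97 tilt [ 0.001 -0.    -1.   ] w 0.0173 q6 -0.21
charger x,y -0.043 0.0015
rotz -0.03 shift x 0.0145 y -0.0015 z -0.0001 target [0.5057 0.0603]
```

>>> apply_moves --pt "0 0 -0.0012 0 0 0 0.7" --pt "0 0 0 0 0 0 0.7" --pt "0.003 0 0 0 0 0 0.7" --pt "0.003 0 0 0 0 0 0.7" --pt "0.003 0 0 0 0 0 0.7" --pt "0.003 0 0 0 0 0 0.7" --pt "0.0025 0 0 0 0 0 0.7" --pt "0 0 0 0 0 0 0.7"

```text
time_s: 26.88
ee_pos: [0.5068, 0.0605, 0.0487]
tool_rot: [-0.0, 0.682, 0.731, 0.0]
wrist_force: [0.8, -0.7, -1.4]
grip_width: 0.0171
grasp_force: 19.8
```

```bash
python3 go.py lane .0575 0 .0484 4; python3 -c "
from bench import r; s=r.state(); print(s['wrist_force'],s['grip_width'],s['grasp_force'])"
```

```text
t 26.88 pos [0.5068 0.0605 0.0487] phi 3.98 tilt [ 0.  0. -1.] w 0.0171 q6 -0.18
charger x,y -0.0577 0.0011
rotz -0.02 shift x -0.0002 y -0.0011 z 0.0003 target [0.5057 0.0603]
[ 0.81290914 -0.72091676 -1.3761107 ] 0.017073666907502543 19.848886669788044
```

>>> apply_moves --pt "0 0 0 0 0 0 0.3" --pt "0 0 0 0 0 0 0.3" --pt "0 0 0 0 0 0 0.2" --pt "0 0 -0.04 0 0 0 0.2" --pt "0 0 -0.05 0 0 0 0.2" --pt "0.045 -0.025 0 0 0 0 1" --pt "0.05 -0.025 0 0 0 0 1" --pt "0.05 -0.025 0 0 0 0 1" --pt "0.05 -0.025 0 0 0 0 1" --pt "0.04 0 0 0 0 0 1" --pt "0 0 0 0 0 10 1" --pt "0 0 0 0 0 10 1" --pt "0 0 0 0 0 10 1" --pt "0 0 0 0 0 10 1" --pt "0 0 0 0 0 10 1" --pt "0 0 0 0 0 10 1" --pt "0 0 0 0 0 10 1" --pt "0 0 0 0 0 10 1" --pt "0 0 0 0 0 10 1"

```text
time_s: 29.25
ee_pos: [0.3907, 0.2879, 0.1387]
tool_rot: [-0.0, 0.999, 0.032, -0.0]
wrist_force: [-0.1, -0.3, -1.0]
grip_width: 0.0005
grasp_force: 0.0
```

```bash
python3 go.py lane .19 0 .13 -86; python3 - <<'E'
from h import *
im=r.grab_frame("top"); s=r.grab_frame("side")
c=np.zeros((600,800,3),np.uint8)
c[:360,:]=cv2.resize(im[180:225,272:372],None,fx=8,fy=8,interpolation=cv2.INTER_CUBIC)
c[360:,:480]=cv2.resize(s[220:280,250:370],None,fx=4,fy=4,interpolation=cv2.INTER_CUBIC)
cv2.imwrite("pics/v8.png",c)
E
```

```text
t 29.25 pos [0.3907 0.2879 0.1387] phi -86.36 tilt [-0.  0. -1.] w 0.0005 q6 1.9
charger x,y -0.2925 -0.099
rotz -0.36 shift x 0.0989 y 0.1026 z 0.0087 target [0.4966 0.1924]
```

View pics/v8.png

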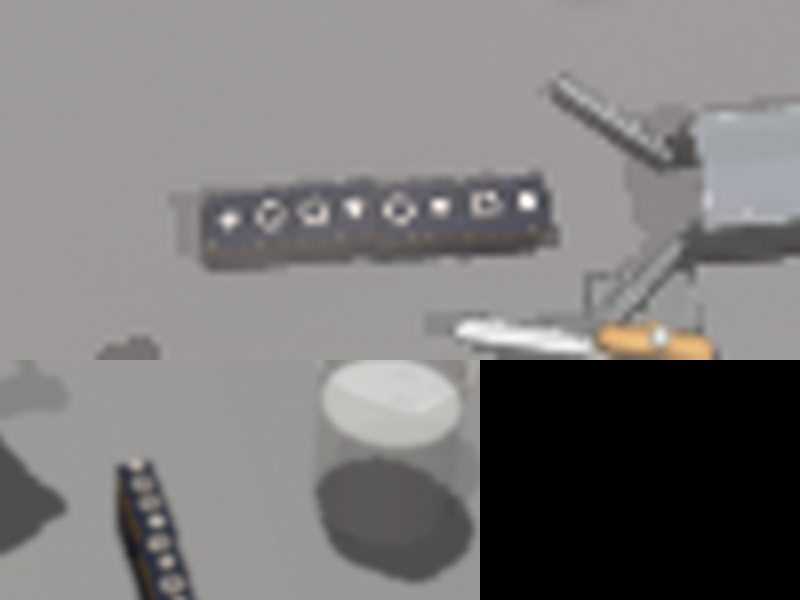

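```bash
python3 - <<'E'
from ch import *
f=lambda x,y:(272+(x+.5)/8-.5,180+(y+.5)/8-.5)
for q in((507,201.5),(419,208.5),(333,209),(250,217.5)): print(C(*f(*q),.047))
for q,z in(((695,112),.056),((703,228),.056),((655,162),.02),((655,255),.02)): print(C(*f(*q),z))
E
```

```text
[ 0.504   0.0621 -0.0594 -0.0016]
[ 0.5025  0.0896 -0.087  -0.0012]
[ 0.5031  0.1163 -0.1136  0.0013]
[ 0.5012  0.1422 -0.1396  0.0011]
[0.5289 0.0033 0.0009 0.0192]
[ 0.4923  0.0029 -0.0012 -0.0174]
[ 0.5204  0.0112 -0.0076  0.0113]
[ 0.4904  0.0128 -0.0112 -0.0186]
```

>>> apply_moves --pt "0 0 0 0 0 -0.36 1" --pt "0.033 0.034 0 0 0 0 1" --pt "0.033 0.034 0 0 0 0 1" --pt "0.0338 0.03 0 0 0 0 1" --pt "0 0 0.04 0 0 0 1" --pt "0 0 0.04 0 0 0 1" --pt "0 0 0.02 0 0 0 1" --pt "0 0 0 -4 0 0 1" --pt "0 0 0 -4 0 0 1" --pt "0 0 0 0 0 0 1"

```text
time_s: 30.6
ee_pos: [0.4975, 0.1983, 0.0385]
tool_rot: [0.069, 0.997, 0.04, 0.002]
wrist_force: [0.3, -0.2, -0.1]
grip_width: 0.0006
grasp_force: 0.0
```

```bash
python3 go.py; python3 -c "
from bench import r; s=r.state(); print(s['wrist_force'])"
```

```text
t 30.6 pos [0.4975 0.1983 0.0385] phi -85.45 tilt [ 0.01  -0.138 -0.99 ] w 0.0006 q6 1.83
charger x,y -0.1958 0.0013
[ 0.28145199 -0.15705558 -0.05567852]
```

>>> apply_moves --pt "0 0 0 0 0 0.55 1" --pt "0 -0.002 0.0144 0 0 0 1" --pt "0 0.00495 0.0007 0 0 0 1" --pt "0 0.00495 0.0007 0 0 0 1" --pt "0 0.00495 0.0007 0 0 0 1" --pt "0 0.00495 0.0007 0 0 0 1" --pt "0 0.00495 0.0007 0 0 0 1" --pt "0 0.00495 0.0007 0 0 0 1" --pt "0 0.00495 0.0007 0 0 0 1" --pt "0 0.00495 0.0007 0 0 0 1" --pt "0 0.00495 0.0007 0 0 0 1" --pt "0 0.00495 0.0007 0 0 0 1" --pt "0 0.00495 0.0007 0 0 0 1" --pt "0 0.00495 0.0007 0 0 0 1"

```text
time_s: 32.35
ee_pos: [0.5016, 0.1375, 0.0241]
tool_rot: [0.07, 0.997, 0.033, 0.003]
wrist_force: [0.2, 1.1, 0.3]
grip_width: 0.0004
grasp_force: 0.6
```

```bash
python3 go.py; cat > blob.py <<'E'
from ch import *
# bright terminal blobs inside the row region of the top view
im=r.grab_frame("top"); g=im.max(2); q=[]
n_,l,st,ce=cv2.connectedComponentsWithStats(((g>130)&(g<256)).astype(np.uint8)*0+(g>185).astype(np.uint8))
for i in range(1,n_):
    if st[i,4]<14 and 270<ce[i,0]<365 and 195<ce[i,1]<215: q.append((*ce[i].round(1),st[i,4],*C(*ce[i],.047)[2:]))
for t in sorted(q): print([float(round(v,4)) for v in t])
E
python3 blob.py; python3 -c "
from bench import r; s=r.state(); print(s['wrist_force'])"
```

```text
t 32.35 pos [0.5016 0.1375 0.0241] phi -86.22 tilt [ 0.01  -0.139 -0.99 ] w 0.0004 q6 1.74
charger x,y -0.1348 0.0013
[313.2, 196.8, 12.0, -0.111, 0.0236]
[346.0, 203.0, 1.0, -0.0314, 0.0001]
[350.3, 203.7, 3.0, -0.0209, -0.0026]
[360.0, 204.5, 2.0, 0.0029, -0.0071]
[ 0.35306138 -0.23232181 -0.9450336 ]
```

>>> apply_moves --pt "0 0.00495 0.0007 0 0 0 1" --pt "0 0.00495 0.0007 0 0 0 1" --pt "0 0.00495 0.0007 0 0 0 1" --pt "0 0.00495 0.0007 0 0 0 1" --pt "0 0.00495 0.0007 0 0 0 1" --pt "0 0.00495 0.0007 0 0 0 1" --pt "0 0.00495 0.0007 0 0 0 1" --pt "0 0.00495 0.0007 0 0 0 1" --pt "0 0.00495 0.0007 0 0 0 1" --pt "0 0.00495 0.0007 0 0 0 1"

```text
time_s: 33.65
ee_pos: [0.505, 0.0876, 0.0241]
tool_rot: [0.07, 0.997, 0.033, 0.003]
wrist_force: [1.2, 1.4, -0.4]
grip_width: 0.0003
grasp_force: 0.5
```

```bash
python3 go.py; python3 -c "
from bench import r; s=r.state(); print(s['wrist_force'])"; python3 blob.py
```

```text
t 33.65 pos [0.505  0.0876 0.0241] phi -86.22 tilt [ 0.011 -0.139 -0.99 ] w 0.0003 q6 1.65
charger x,y -0.0849 0.0011
[ 1.23680881  1.36491716 -0.3836332 ]
[358.0, 206.0, 1.0, -0.0025, -0.0104]
```

>>> apply_moves --pt "0 0.00495 0.0007 0 0 0 1" --pt "0 0.00495 0.0007 0 0 0 1" --pt "0 0.00495 0.0007 0 0 0 1" --pt "0 0.00495 0.0007 0 0 0 1" --pt "0 0.00495 0.0007 0 0 0 1" --pt "0 0.00495 0.0007 0 0 0 1" --pt "0 0.00495 0.0007 0 0 0 1" --pt "0 0.00495 0.0007 0 0 0 1" --pt "0 0.00495 0.0007 0 0 0 1" --pt "0 0.00495 0.0007 0 0 0 1"

```text
time_s: 34.95
ee_pos: [0.5083, 0.0377, 0.0241]
tool_rot: [0.07, 0.997, 0.033, 0.003]
wrist_force: [-0.1, 1.3, 0.8]
grip_width: 0.0004
grasp_force: 0.6
```

```bash
python3 go.py; python3 -c "
from bench import r; s=r.state(); print(s['wrist_force'])"
```

```text
t 34.95 pos [0.5083 0.0377 0.0241] phi -86.23 tilt [ 0.011 -0.139 -0.99 ] w 0.0004 q6 1.55
charger x,y -0.0348 0.001
[-0.12378093  1.26812347  0.81194793]
```

Remaining about 9 mm; go in 2 mm rows and watch the force.

>>> apply_moves --pt "0 0.00198 0.00028 0 0 0 1" --pt "0 0.00198 0.00028 0 0 0 1" --pt "0 0.00198 0.00028 0 0 0 1" --pt "0 0.00198 0.00028 0 0 0 1" --pt "0 0 0 0 0 0 1"

```text
time_s: 35.58
ee_pos: [0.5088, 0.03, 0.0241]
tool_rot: [0.07, 0.997, 0.033, 0.003]
wrist_force: [0.4, 0.4, 1.2]
grip_width: 0.0006
grasp_force: 0.5
```

>>> apply_moves --pt "0 0.00198 0.00028 0 0 0 1" --pt "0 0 0 0 0 0 1"

```text
time_s: 35.83
ee_pos: [0.5087, 0.0297, 0.0241]
tool_rot: [0.069, 0.997, 0.033, 0.003]
wrist_force: [-0.8, 13.6, 3.7]
grip_width: 0.0003
grasp_force: 7.1
```

>>> apply_moves --pt "0 0.00198 0.00028 0 0 0 1" --pt "0 0 0 0 0 0 1"

```text
time_s: 36.08
ee_pos: [0.5087, 0.0294, 0.0241]
tool_rot: [0.067, 0.997, 0.033, 0.003]
wrist_force: [-0.6, 28.8, 6.4]
grip_width: 0.0003
grasp_force: 14.0
```

>>> apply_moves --pt "0 -0.0099 -0.0014 0 0 0 1" --pt "0 -0.0099 -0.0014 0 0 0 1" --pt "0 0.0055 -0.0396 0 0 0 1" --pt "0 0.0055 -0.0396 0 0 0 1" --pt "0 0 0 4 0 0 1" --pt "0 0 0 4 0 0 0.45" --pt "0 0 0 0 0 -9.7 0.45" --pt "0 0 0 0 0 -9.7 0.45" --pt "0 0 0 0 0 -9.7 0.45" --pt "0 0 0 0 0 -9.7 0.45" --pt "0 0 0 0 0 -9.7 0.45" --pt "0 0 0 0 0 -9.7 0.45" --pt "0 0 0 0 0 -9.7 0.45" --pt "0 0 0 0 0 -9.7 0.45" --pt "0 0 0 0 0 0 0.45" --force 15

```text
time_s: 37.95
ee_pos: [0.5075, 0.0462, 0.1039]
tool_rot: [0.0, 0.759, 0.651, 0.0]
wrist_force: [0.2, -0.4, -0.1]
grip_width: 0.0243
grasp_force: 0.0
```

```bash
python3 go.py .459 .0178 .1 -8.5; python3 blob.py
```

```text
t 37.95 pos [0.5075 0.0462 0.1039] phi -8.7 tilt [ 0.001 -0.    -1.   ] w 0.0243 q6 0.01
charger x,y -0.0433 0.0008
rotz -0.2 shift x -0.0352 y -0.0438 z 0.0039 target [0.459  0.0178]
```

>>> apply_moves --pt "-0.0352 -0.0438 0 0 0 0 0.45" --pt "0 0 0 0 0 0 0.45" --pt "0 0 0.03 0 0 0 0.45" --pt "0 0 0.02 0 0 0 0.45" --pt "0 0 0.006 0 0 0 0.45" --pt "0 0 0 0 0 0 0.45"

```text
time_s: 38.75
ee_pos: [0.4596, 0.018, 0.0482]
tool_rot: [0.001, 0.759, 0.652, 0.001]
wrist_force: [-0.6, -0.1, 0.0]
grip_width: 0.0241
grasp_force: 0.0
```

>>> apply_moves --pt "0 0 0 0 0 0 0.95" --pt "0 0 0 0 0 0 0.95" --pt "0 0 0 0 0 0 0.95" --pt "0 0 0 0 0 0 0.95"

```text
time_s: 39.25
ee_pos: [0.4579, 0.0182, 0.0484]
tool_rot: [-0.001, 0.758, 0.652, -0.0]
wrist_force: [-7.9, 0.1, 7.3]
grip_width: 0.0088
grasp_force: 15.8
```

```bash
python3 go.py .459 .0178 .048 -8.5
```

```text
t 39.25 pos [0.4579 0.0182 0.0484] phi -8.61 tilt [-0.002  0.    -1.   ] w 0.0088 q6 -0.07
charger x,y -0.0188 -0.0506
rotz -0.11 shift x -0.0002 y 0.0011 z 0.0004 target [0.459  0.0178]
```

>>> apply_moves --pt "-0.0008 -0.0014 0 0 0 0 0.95" --pt "0 0 0 0 0 8 0.95" --pt "0 0 0 0 0 8 0.95" --pt "0 0 0 0 0 8 0.95" --pt "0 0 0 0 0 8 0.95"

```text
time_s: 39.88
ee_pos: [0.4575, 0.0181, 0.0484]
tool_rot: [-0.0, 0.91, 0.416, 0.001]
wrist_force: [-1.4, 6.9, 2.7]
grip_width: 0.009
grasp_force: 15.7
```

```bash
python3 go.py; python3 -c "
from bench import r; s=r.state(); print(s['wrist_force'],s['wrist_torque'])"
```

```text
t 39.88 pos [0.4575 0.0181 0.0484] phi -40.9 tilt [ 0.001  0.001 -1.   ] w 0.009 q6 0.49
charger x,y -0.0188 -0.0511
[-1.4475127   6.89633081  2.70694836] [1.06524851 0.37122598 0.07560507]
```

>>> apply_moves --pt "0 0 0 0 0 9 0.95" --pt "0 0 0 0 0 9 0.95" --pt "0 0 0 0 0 9 0.95" --pt "0 0 0 0 0 9 0.95" --pt "0 0 0 0 0 9 0.95" --pt "0 0 0 0 0 0 0.95"

```text
time_s: 40.62
ee_pos: [0.4573, 0.0185, 0.0484]
tool_rot: [-0.001, 0.999, 0.037, 0.0]
wrist_force: [-1.9, 8.9, 5.2]
grip_width: 0.0088
grasp_force: 15.6
```

```bash
python3 go.py; python3 -c "
from bench import r; s=r.state(); print(s['wrist_force'],s['wrist_torque'])"
```

```text
t 40.62 pos [0.4573 0.0185 0.0484] phi -85.72 tilt [ 0.001  0.002 -1.   ] w 0.0088 q6 1.28
charger x,y -0.0191 -0.0512
[-1.90445099  8.87312071  5.181709  ] [1.5039083  0.48937605 0.15356241]
```

>>> apply_moves --pt "0 0 0 0 0 0.5 0.95" --pt "0 0 0 0 0 0 0.95" --pt "0 0 0 0 0 0 0.5" --pt "0 0 0 0 0 0 0.45" --pt "0 0 0 0 0 0 0.45" --pt "0 0 -0.03 0 0 0 0.45" --pt "0 0 -0.05 0 0 0 0.45" --pt "0 0 -0.05 0 0 0 0.45" --pt "0 -0.05 -0.02 0 0 0 0.45" --pt "0 -0.06 0 0 0 0 0.45" --pt "-0.02 -0.06 0 0 0 0 0.45" --pt "-0.02 -0.06 0 0 0 0 0.45" --pt "-0.02 -0.05 0 0 0 0 0.45" --pt "0 0 0 0 0 0 0.45"

```text
time_s: 42.38
ee_pos: [0.3776, 0.2935, 0.1978]
tool_rot: [-0.0, 0.999, 0.036, 0.001]
wrist_force: [0.3, -1.6, 0.3]
grip_width: 0.0246
grasp_force: 0.0
```

```bash
python3 go.py; python3 - <<'E'
from ch import *
im=r.grab_frame("top"); cv2.imwrite("pics/v9.png",im)
def W(x,y,z): return [*(O+x*a+y*n),z]
g=im.max(2).astype(int); hsv=cv2.cvtColor(im,cv2.COLOR_BGR2HSV)
# steel bar: bright grey; sample at expected lateral positions across x
for y in(-.028,-.02,-.012,-.004,.004,.009):
    xs=np.arange(-.035,.003,.0025); px=proj("top",[W(x,y,.031) for x in xs])
    v=cv2.remap(g.astype(np.float32),px[:,0].astype(np.float32)[None],px[:,1].astype(np.float32)[None],cv2.INTER_LINEAR)[0]
    print(y,v.astype(int))
o=(hsv[:,:,0]>8)&(hsv[:,:,0]<22)&(hsv[:,:,1]>110)&(hsv[:,:,2]>120)
ys,xs=np.nonzero(o[205:240,340:372]); pc=np.cov(np.c_[xs,ys].T); w,V=np.linalg.eigh(pc); print("orange",xs.mean()+340,ys.mean()+205,len(xs),V[:,1],w)
ex=proj("top",[W(-.0175,-.05,.056),W(-.0175,-.03,.056)]); print(ex)
# battery terminals / top of last one near mouth
np.set_printoptions(linewidth=250)
u0,v0=proj("top",[W(-.004,0,.045)])[0].round().astype(int); print(u0,v0); print(g[v0-9:v0+10,u0-18:u0+10])
E
```

```text
t 42.38 pos [0.3776 0.2935 0.1978] phi -85.84 tilt [ 0.001  0.    -1.   ] w 0.0246 q6 1.91
charger x,y -0.299 -0.1118
-0.028 [119 136 134 133 134 198 229 205 128 120 119 145 143 115 153 156]
-0.02 [142 138 139 151 145 206 227 190 146 134 142 147 113  84  81  81]
-0.012 [150 138 139 146 165 199 228 181  88  85  81  79  81  84  85 113]
-0.004 [139 138 138 138 133 222 227 206  88  82  89  90  90  91  84  96]
0.004 [145 139 139 139 149 200 227 164  91  81  92 111 176 205 128  92]
0.009 [151 144 146 144 145 157 158 149 128 111  90  93  92  87  83  93]
orange 353.03125 222.46875 32 [0.09350288 0.99561901] [ 2.24618894 14.55824655]
[[354.50760958 221.6999072 ]
 [353.51631667 213.71425863]]
357 202
[[159 159 152 107  99 108 132 174 153 167 146 159 158 158 157 141 141 141 143 158 156 140 141 140 141 140 137 137]
 [159 158 158 154 135  98  99 110 165 168 147 141 142 142 141 139 139 139 137 125 157 169 176 194 187 174 166 167]
 [158 159 158 158 156 152 106  94 102 128 172 151 164 130 139 139 139 136 112 132 172 173 173 176 175 175 173 172]
 [159 158 159 158 158 158 153 134  90  93 109 164 165 1
[... 1085 characters left out ...]
 166 166]
 [157 158 158 158 157 139 139 139 138 135 230 228 202  71  85  94  84  90  89  81  93 146 164 164 166 171 193 170]
 [158 158 158 158 157 138 138 138 138 145 215 230 207  73  75  78  77  76  79  83 116 161 172 172 172 172 176 174]
 [158 158 158 158 158 155 139 138 139 159 198 231 215  79  76  78  79  81  86  82 102 148 136 113 108 100  91  91]
 [158 158 157 158 158 157 139 139 140 159 172 236 219 113 135 135 133 120  91  86  87  92  89  87  85  84  83  83]
 [157 158 158 157 157 157 139 139 140 156 138 237 218 123 138 138 129 146 111  86  85  85  85  85  85  84  84  84]
 [158 158 158 158 157 157 138 139 140 156 144 237 221 150 137 128 149 150  85  81  80  81  82  80  81  81  86  86]]
```

```bash
python3 -c "
from bench import r; print(r.finish_job())"
```

```text
the job is handed in; nothing more can be done
None
```

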